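Load the sprung tray lift

ROBOT

A 6-joint arm with a two-finger parallel gripper is mounted at the origin on the work surface. World frame = base frame: x ahead of the robot, y to its left, z up, the work surface at z = 0. Lengths are in m, angles in degrees, forces in N, time in s.
With the tool pointing down it reaches from about 0.35 to 0.875 m from the base axis. Payload 4.2 kg.
Tool frame: the origin (TCP) lies at the very end of the fingers, on their centre line; the grasp point (between the pads) lies 19 mm behind it (r.grip_point_offset is the distance from the TCP to the grasp point, in m); z points along the fingers, y is the line along which they close (so a half turn about z gives the same grasp; the last joint's range is limited). The gripper opens to 87 mm and grips with 3 to 60 N. Pads are 19 mm wide; open, the fingers measure 117 mm over their backs; the gripper's body (75 mm by 190 mm) begins 51 mm behind the grasp point.
Start: joints at [-60.986, 22.042, 0.453, 0, -68.411, -14.817], TCP at [0.153, -0.606, 0.223] pointing down, gripper open.
Joint ranges: [-179.83, 179.83], [-69.29, 118.12], [-61.27, 80.66], [-181.25, 117.63], [-171.15, -9.14], [-177.46, 177.46]. Speed limits (degrees/s): [159.86, 159.86, 180, 180, 180, 180].

INTERFACE

Orientations are given as a 3x3 rotation matrix whose columns are the frame's x, y, z axes.
In Python, from station import r, cams gives the robot as it stands. The module is installed in compiled form; this text tells all that it offers.
- The arm moves only by the shell command python3 -m handwheel 'ROWS'. ROWS is JSON, a list that holds one entry, the list of rows, each a list of 7 numbers: the turn, a rotation vector about the tool's x, y, z in units of 6 degrees (1.0 is 6 degrees), then the shift along the tool's x, y, z in m, then the finger opening in m, from 0 to 0.087. In form: [[[ax, ay, az, x, y, z, jaw], ...]]. A call has 1 to 12 rows; each row shifts and turns the commanded pose from where the row before left it, along the tool's axes as they then stand; what a row does not reach is not made up. A row lasts 1/10 s, in which the tool goes at most 50 mm and 8.59 degrees, less where a joint would pass 70% of its speed; a pose out of reach is approached as far as the arm can. A call with a gripper value outside its range is refused whole. The fingers move at their own pace and stop on an object; the grip force is fixed at half the most. Time passes only in rows, so rows that do not move let the fingers close. It gives the time, the measured TCP pose, the force, the opening and the grip force at its end, in the units of the state.
- r.sense(): the state, without advancing time (a new reading comes with each control period).
- cams.capture(name): name is "scene" or "top" or "wrist"; returns the picture (384x512x3 uint8, red, green, blue); there is no depth.
- cams.get_calibration(name): a dict with "camera_matrix" (3x3 intrinsics, pixels), "rvec" (rotation vector, rad) and "tvec" (3), from world to camera coordinates, as OpenCV has them; the wrist camera has in their place "T_tool_cam" (4x4, takes a point from camera to tool coordinates, whose origin is the TCP and whose axes are the flange's). Camera axes: x right, y down, z forward; pixel columns grow to the right and rows downward; lengths in m; the calibration is good to about 2 mm. The wrist camera is an equidistant fisheye: a pixel r from the principal point sees the ray r / f radians off the axis. A picture is of the moment at which its call begins: read the wrist's pose just before it. get_calibration takes no time and is no camera call.
- r.finish_job(): hands the job in; it is judged then, once.
The state is a dict: "time_s": time; "joints": joint angles; "joint_velocities": joint speeds; "effort": joint torques, N m; "tcp_pos": TCP position; "ee_rot": TCP orientation; "wrist_force": force on the tool from outside, world axes, zero at the start; "moment": the same for the moment, N m; "gripper_width": opening from 0.0 (shut) to 1.0 (fully open); "gripper_force": force on a finger pad.
Only numpy, scipy, OpenCV 4.12 (cv2) and the standard library are available. Lean on these libraries where they do the work, as an engineer would, in place of code of your own. Each camera call takes 0.05 s, during which the arm holds its last target. There are 200 camera calls.

TASK

Clear the wood offcut off the sprung tray lift and put it in the black scrap bin first. Then take the two white screw cases from the sloped rack and load both side by side on the lift's tray, each lid up and set down flat and gently, not dropped or landed on an edge, so that the tray sinks under them. Leave the other things on the bench alone.

Things in the scene. Friction and masses are not known exactly. Their poses are not given: they have to be found in the camera images.
- case_a_center (a point): a closed white plastic case of screws, a plain block 105 x 50 x 40 mm with grey latches, 0.38 to 0.52 kg, lying flat on the sloped rack against its lip. The point is the block's centre; x runs along its length (up the slope at the start), y across its 50 mm width, z out of the lid (at the start 0.6 rad from vertical, leaning towards the rack's front). It starts at the rack's +y end, nearer the robot.
- case_b_center (a point): the second case, identical; it starts at the rack's -y end, farther from the robot, 110 mm beside the other, centre to centre.
- rack: a fixed dark steel rack, 120 (x) x 210 (y) mm, 115 mm high, origin at the centre of its underside. Its plate slopes up along the rack's +x, which points to the robot's left, at 0.6 rad (34 degrees); a 16 mm lip along its low front (-x) edge, on the right as the robot sees it, holds the cases. Nothing stands above it or between the cases.
- deck_top (a point): the centre of the upper face of the lift's steel tray; it moves with the tray. The tray is 155 (x) x 215 mm (y), flat inside a rim 4 mm wide that stands 5 mm above its face; both cases fit side by side along y, lengths along x. The face is 135 mm above the bench when up. The lift's base below is fixed.
- deck (a joint): how far the tray has sunk, in m: 0 = up (empty), 0.060 = bottomed. It stays up under about 1.2 N, then sinks about 6 mm per newton more, damped: about 15 to 23 mm under one case and 37 to 54 mm under both. It stays level.
- offcut_center (a point): a wood offcut, 85 (x) x 40 (y) x 35 mm (z), 70 g, lying on the lift's tray; the point is its centre.
- bin: a fixed open black bin, 160 (x) x 170 (y) x 90 mm high, walls 4 mm; origin at the centre of its underside.
- tape: a roll of black tape, 100 mm across, 24 high, lying flat on the bench between the stations and the robot; to be left alone
- driver: a red-handled screwdriver, about 140 mm long, lying on the bench near the tape; to be left alone
- reel: a metal solder reel, 66 mm across, 50 high, standing on the far part of the bench; to be left alone
- jar: a lidded jar, 64 mm across, 85 high, standing on the far part of the bench; to be left alone
- meter: a yellow multimeter, 150 x 75 x 36 mm, lying on the far part of the bench; to be left alone

How it is judged (in metres and radians):
On the way, in this order (a step that is already met when the one before it is completed fails the run):
1. the offcut lies in the bin while both cases are still off the tray (x of offcut_center in the frame of bin between -0.08 and 0.08 m and y of offcut_center in the frame of bin between -0.085 and 0.085 m and height (world z) of offcut_center below 0.085 m and value of joint deck below 0.008 m), for 0.2 s.
2. one case lies flat on the tray, which has sunk under it (((x of case_a_center in the frame of deck_top between -0.06 and 0.06 m and y of case_a_center in the frame of deck_top between -0.09 and 0.09 m and z of case_a_center in the frame of deck_top between 0.014 and 0.027 m and angle between case_a_center's own z axis and vertical below 0.12 rad) or (x of case_b_center in the frame of deck_top between -0.06 and 0.06 m and y of case_b_center in the frame of deck_top between -0.09 and 0.09 m and z of case_b_center in the frame of deck_top between 0.014 and 0.027 m and angle between case_b_center's own z axis and vertical below 0.12 rad)) and value of joint deck above 0.01 m), for 0.2 s.
At the end, for the whole second after the job is handed in: Both cases lie on the tray face itself (centre 14 to 27 mm above it, within 60 mm of the tray's centre along x and 90 mm along y), lid up within 0.12 rad; the tray has sunk more than 30 mm and is at rest; the offcut's centre is inside the bin, below 85 mm (x of case_a_center in the frame of deck_top between -0.06 and 0.06 m and y of case_a_center in the frame of deck_top between -0.09 and 0.09 m and z of case_a_center in the frame of deck_top between 0.014 and 0.027 m and angle between each of case_a_center, case_b_center's own z axis and vertical below 0.12 rad and x of case_b_center in the frame of deck_top between -0.06 and 0.06 m and y of case_b_center in the frame of deck_top between -0.09 and 0.09 m and z of case_b_center in the frame of deck_top between 0.014 and 0.027 m and value of joint deck above 0.03 m and velocity of joint deck between -0.01 and 0.01 m/s and x of offcut_center in the frame of bin between -0.08 and 0.08 m and y of offcut_center in the frame of bin between -0.085 and 0.085 m and height (world z) of offcut_center below 0.085 m); the robot touches nothing.
It fails at once if the tray is slammed down or let fly up (faster than 0.4 m/s) (velocity of joint deck above 0.4 m/s or velocity of joint deck below -0.4 m/s).
It fails at once if a case lands on the tray on an edge (touching it while tilted over 0.3 rad) (contact force between deck and case_a above 1 N and angle between case_a_center's own z axis and vertical above 0.3 rad).
It fails at once if a case lands on the tray on an edge (touching it while tilted over 0.3 rad) (contact force between deck and case_b above 1 N and angle between case_b_center's own z axis and vertical above 0.3 rad).
It fails at once if another thing on the bench is moved more than 40 mm (distance of any of tape, driver, reel, jar, meter from where it was at the start of the episode above 0.04 m).
It also fails if it takes over 72 s, if anything falls off the work surface, if the arm or the gripper's body presses on something with over 40 N, if the wrist force passes 120 N, or if a joint passes its speed limit or range.

## Working session

There is one attempt and no reset: what is moved stays moved. The work goes in short steps, Python scripts to look and compute and a shell command to move; the robot and the scene stay as the last step left them, time stands still between calls to the robot, and variables do not carry over. Pictures are saved under pics/ and viewed, at most 10 in all, crops included, and the job is handed in when it is done.

```bash
mkdir -p pics; cat > h.py <<'E'
import numpy as np, cv2
from station import r, cams
def snap(n,f,crop=None,s=1):
    im=cams.capture(n)[:,:,::-1].copy(); cv2.imwrite(f'pics/{f}_raw.png',im)
    if crop: x0,y0,x1,y1=crop; im=im[y0:y1,x0:x1]
    cv2.imwrite(f'pics/{f}.png',cv2.resize(im,None,fx=s,fy=s,interpolation=cv2.INTER_CUBIC))
def ray(n,uv):
    c=cams.get_calibration(n); K=np.array(c['camera_matrix'])
    R=cv2.Rodrigues(np.array(c['rvec'],float))[0]; t=np.array(c['tvec'],float).ravel()
    d=R.T@np.linalg.inv(K)@np.array([uv[0],uv[1],1.]); return -R.T@t, d/np.linalg.norm(d)
def proj(n,P):
    c=cams.get_calibration(n)
    return cv2.projectPoints(np.array(P,float).reshape(-1,1,3),np.array(c['rvec'],float),np.array(c['tvec'],float),np.array(c['camera_matrix'],float),None)[0].reshape(-1,2)
def atz(n,uv,z):
    o,d=ray(n,uv); return o+d*(z-o[2])/d[2]
def tri(a,b):
    (o1,d1),(o2,d2)=a,b
    s=np.linalg.lstsq(np.c_[d1,-d2],o2-o1,rcond=None)[0]
    p,q=o1+s[0]*d1,o2+s[1]*d2; return (p+q)/2,np.linalg.norm(p-q)
E
python3 - <<'E'
from h import *
np.set_printoptions(precision=3,suppress=True)
snap('top','top0',s=1.5); snap('scene','sc0',s=1.5)
for n in('top','scene'): print(n,ray(n,(256,192)),cams.get_calibration(n)['camera_matrix'])
print(cams.get_calibration('wrist'))
s=r.sense(); print(s['ee_rot'],s['tcp_pos'],s['wrist_force'],s['time_s'],r.grip_point_offset)
E
```

```text
top (array([0.464, 0.004, 1.275]), array([ 0.11 ,  0.03 , -0.993])) [[434.222   0.    272.374]
 [  0.    434.222 187.245]
 [  0.      0.      1.   ]]
scene (array([1.172, 0.493, 1.079]), array([-0.441, -0.424, -0.791])) [[410.59    0.    255.186]
 [  0.    410.59  188.046]
 [  0.      0.      1.   ]]
{'camera_matrix': array([[297.319,   0.   , 253.274],
       [  0.   , 297.319, 189.123],
       [  0.   ,   0.   ,   1.   ]]), 'T_tool_cam': array([[-0.001, -0.959, -0.284,  0.077],
       [ 1.   , -0.001, -0.   ,  0.   ],
       [ 0.   , -0.284,  0.959, -0.163],
       [ 0.   ,  0.   ,  0.   ,  1.   ]])}
[[-0.969 -0.245 -0.001]
 [-0.245  0.969  0.002]
 [ 0.     0.002 -1.   ]] [ 0.153 -0.605  0.222] [-0.435 -0.134  0.013] 0.1 0.0187
```

View pics/top0.png

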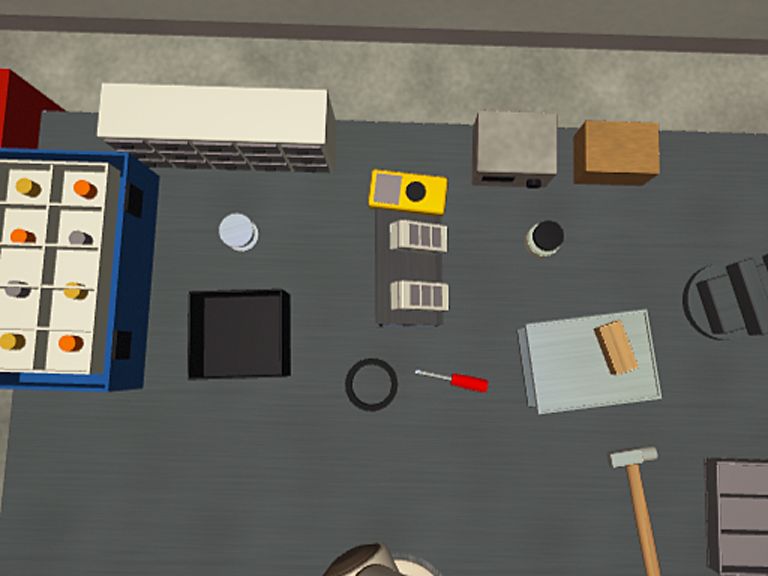

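View pics/sc0.png

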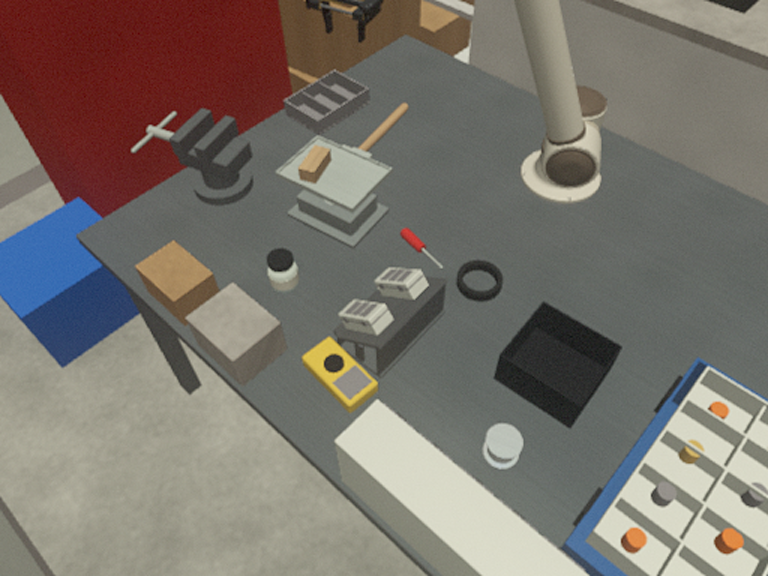

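The top view shows the bin at about (240,334), the rack cases at (420,236) and (420,296), the tray at (592,362) and the offcut at (616,348), all in 1.5x pixels. Next I'll enlarge both views.

```bash
python3 - <<'E'
import cv2,numpy as np
t=cv2.imread('pics/top0_raw.png');s=cv2.imread('pics/sc0_raw.png')
def c(im,x,y): 
    o=cv2.resize(im[y:y+75,x:x+100],(400,300),interpolation=cv2.INTER_CUBIC)
    for k in range(0,100,25):
        cv2.putText(o,str(x+k),(4*k,8),0,.3,(0,255,255)); 
        if k<75: cv2.putText(o,str(y+k),(0,4*k+4),0,.3,(0,255,255))
    return o
cv2.imwrite('pics/comp.png',np.vstack([np.hstack([c(t,345,203),c(t,235,143)]),np.hstack([c(s,180,85),c(s,213,175)])]))
E
```

```text
(no output)
```

View pics/comp.png

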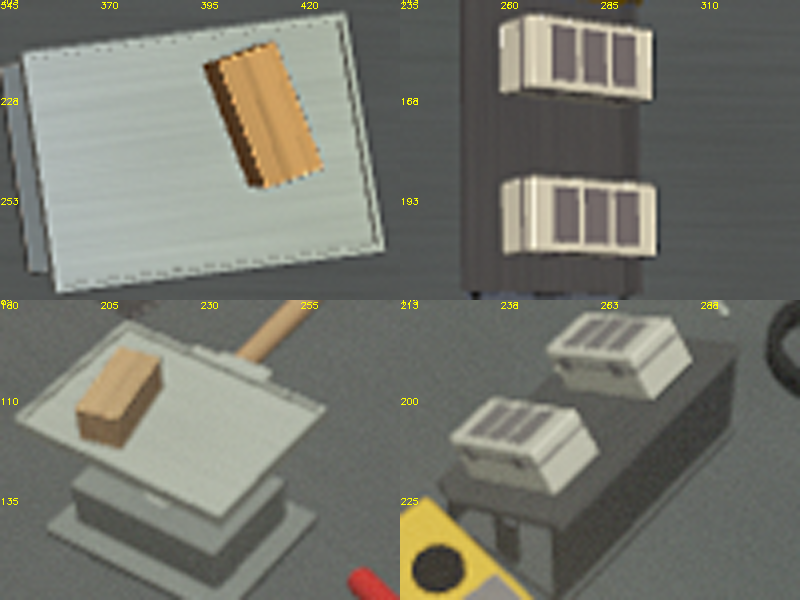

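The crops show the tray corners, offcut top and both lids clearly, so I'll triangulate from these readings. In top-view crop pixels the tray corners are (22,50), (347,13), (384,250) and (58,292).

```bash
python3 - <<'E'
from h import *
np.set_printoptions(precision=4,suppress=True)
def go(name,T,ot,S,os):
    P=[]
    for a,b in zip(T,S):
        p,e=tri(ray('top',np.array(a)/4+ot-.375),ray('scene',np.array(b)/4+os-.375)); P.append(p); print(name,p,'err %.4f'%e)
    P=np.array(P); print(name,'mean',P.mean(0)); 
    n=np.linalg.svd(P-P.mean(0))[2][2]; print('  normal',n*np.sign(n[2]),'edges',[np.linalg.norm(P[i]-P[i-1]).round(4) for i in range(4)],
    'yaw FL->FR',np.degrees(np.arctan2(*(P[1]-P[0]+P[2]-P[3])[1::-1])).round(1),'yaw near->far',np.degrees(np.arctan2(*(P[0]-P[3]+P[1]-P[2])[1::-1])).round(1)); return P
ot,os=np.array([345,203]),np.array([180,85])
go('tray',[(22,50),(347,13),(384,250),(58,292)],ot,[(222,218),(17,118),(127,20),(325,108)],os)
go('off',[(218,62),(275,42),(323,168),(262,187)],ot,[(122,119),(77,106),(120,47),(161,61)],os)
ot,os=np.array([235,143]),np.array([213,175])
go('B',[(124,15),(253,32),(252,102),(125,95)],ot,[(133,150),(50,137),(95,98),(172,108)],os)
go('A',[(126,176),(257,187),(256,256),(124,250)],ot,[(230,61),(147,48),(187,13),(268,20)],os)
z=.09
B=np.array([atz('top',np.array(p)/1.5,z) for p in [(190,292),(290,290),(290,377),(189,379)]]);print(B,B.mean(0))
E
```

```text
tray [ 0.5361 -0.2088  0.1384] err 0.0036
tray [ 0.5671 -0.4235  0.1381] err 0.0027
tray [ 0.4148 -0.4457  0.1397] err 0.0003
tray [ 0.3819 -0.2348  0.138 ] err 0.0001
tray mean [ 0.475  -0.3282  0.1386]
  normal [0.0034 0.0038 1.    ] edges [np.float64(0.1564), np.float64(0.2169), np.float64(0.1539), np.float64(0.2135)] yaw FL->FR -81.5 yaw near->far 8.9
off [ 0.5301 -0.3283  0.169 ] err 0.0038
off [ 0.5446 -0.3654  0.1704] err 0.0015
off [ 0.466  -0.3967  0.167 ] err 0.0004
off [ 0.4532 -0.359   0.1645] err 0.0005
off mean [ 0.4985 -0.3623  0.1677]
  normal [-0.062   0.03    0.9976] edges [np.float64(0.0829), np.float64(0.0399), np.float64(0.0846), np.float64(0.04)] yaw FL->FR -70.0 yaw near->far 21.7
B [0.7159 0.0153 0.1337] err 0.0035
B [ 0.7194 -0.0738  0.0692] err 0.0008
B [ 0.6696 -0.0746  0.0681] err 0.0001
B [0.665  0.0102 0.1267] err 0.0107
B mean [ 0.6925 -0.0307  0.0994]
  normal [-0.0322 -0.5786  0.815 ] edges [np.float64(0.0516), np.float64(0.1101), np.float64(0.0497), np.float64(0.1031)] yaw FL->FR -87.3 yaw near->far 3.4
A [0.608  0.0106 0.1286] err 0.0037
A [ 0.6087 -0.0785  0.0699] err 0.0019
A [ 0.5607 -0.0793  0.0692] err 0.0010
A [0.5598 0.0086 0.1304] err 0.0080
A mean [ 0.5843 -0.0346  0.0995]
  normal [ 0.0262 -0.5606  0.8277] edges [np.float64(0.0483), np.float64(0.1067), np.float64(0.048), np.float64(0.1071)] yaw FL->FR -89.5 yaw near->far 1.7
[[0.5779 0.3925 0.09  ]
 [0.5871 0.211  0.09  ]
 [0.4301 0.2029 0.09  ]
 [0.4214 0.3833 0.09  ]] [0.5041 0.2974 0.09  ]
```

```bash
cat > d.py <<'E'
# usage: d.py x y z [yaw of tool y, deg] -> shift in the tool's present axes, turn for vertical/yaw in 6-degree units
import sys; from h import *; from scipy.spatial.transform import Rotation as Ro
np.set_printoptions(precision=4,suppress=True)
def state(): 
    s=r.sense(); print('t',s['time_s'],'p',np.array(s['tcp_pos']),'F',np.array(s['wrist_force']),'w',round(s['gripper_width']*87,1),'gf',s['gripper_force'],'q',np.array(s['joints'])); return s
def delta(p,yaw=None,tilt=0.,s=None):
    s=s or state(); R=np.array(s['ee_rot']); print('shift',R.T@(np.array(p)-s['tcp_pos']))
    if yaw is not None:
        c,q=np.cos(np.radians(yaw)),np.sin(np.radians(yaw)); T=np.array([[q,c,0],[-c,q,0],[0,0,-1.]])
        T=T@Ro.from_euler('y',tilt).as_matrix(); print('turn/6',Ro.from_matrix(R.T@T).as_rotvec(degrees=True)/6)
        print('shift after turn',T.T@(np.array(p)-s['tcp_pos']))
if __name__=='__main__':
    a=list(map(float,sys.argv[1:])); delta(a[:3],*(a[3:5]))
E
python3 -m handwheel '[[[0,0,0,-0.0394,0.0151,0,0.087],[0,0,0,-0.0394,0.0151,0,0.087],[0,0,0,-0.0394,0.0151,0,0.087],[0,0,0,-0.0394,0.0151,0,0.087],[0,0,0,-0.0394,0.0151,0,0.087],[0,0,0,-0.0394,0.0151,0,0.087],[0,0,0,-0.0394,0.0151,0,0.087],[0,0,0,-0.0394,0.0151,0,0.087],[0,0,0,-0.0394,0.0151,0,0.087],[0,0,0,-0.0394,0.0151,0,0.087],[0,0,-1.2,0,0,0,0.087],[0,0,0,0,0,0,0.087]]]'
python3 d.py 0.4985 -0.3623 0.142 111.4
```

```text
time_s: 1.3
tcp_pos: [0.499, -0.3617, 0.2217]
ee_rot: [[-0.93, -0.367, -0.001], [-0.367, 0.93, 0.001], [0.001, 0.001, -1.0]]
wrist_force: [-1.0, -0.1, -0.3]
gripper_width: 0.998
gripper_force: 0.0
t 1.3 p [ 0.499  -0.3617  0.2217] F [-0.9594 -0.1209 -0.3003] w 86.8 gf 0.0 q [-20.9193  21.2747  -0.8456  -0.0132 -67.9697 -47.5612]
shift [ 0.0006 -0.0005  0.0797]Traceback (most recent call last):
  File "d.py", line 13, in <module>
    a=list(map(float,sys.argv[1:])); delta(a[:3],*(a[3:5]))
                                     ~~~~~^^^^^^^^^^^^^^^^^
  File "d.py", line 10, in delta
    T=T@Ro.from_euler('y',tilt).as_matrix(); print('turn/6',Ro.from_matrix(R.T@T).as_rotvec(degrees=True)/6)
                                                            ~~~~~~~~~~~~~~^^^^^^^
  File "scipy/spatial/transform/_rotation.pyx", line 1143, in scipy.spatial.transform._rotation.Rotation.from_matrix
ValueError: Non-positive determinant (left-handed or null coordinate frame) in rotation matrix 0: [[-1.     -0.002  -0.001 ]
 [-0.002   1.     -0.0012]
 [-0.001   0.0012  1.    ]].
```

```bash
sed -i 's/\[\[q,c,0\],\[-c,q,0\]/[[-q,c,0],[c,q,0]/' d.py
python3 -m handwheel '[[[0,0,0,0,0,0.03,0.087],[0,0,0,0,0,0.03,0.087],[0,0,0,0,0,0.015,0.087],[0,0,0,0,0,0.005,0.087],[0,0,0,0,0,0,0.087],[0,0,0,0,0,0,0.02],[0,0,0,0,0,0,0.02],[0,0,0,0,0,0,0.02],[0,0,0,0,0,0,0.02],[0,0,0,0,0,0,0.02],[0,0,0,0,0,0,0.02]]]'
python3 d.py 0.504 0.297 0.222
```

```text
time_s: 2.4
tcp_pos: [0.4983, -0.3628, 0.1427]
ee_rot: [[-0.931, -0.365, 0.0], [-0.365, 0.931, -0.0], [-0.0, -0.0, -1.0]]
wrist_force: [-1.0, 0.1, 0.2]
gripper_width: 0.537
gripper_force: 0.0
t 2.4 p [ 0.4983 -0.3628  0.1427] F [-0.9798  0.0541  0.1919] w 46.7 gf 0.0 q [-21.0343  24.8917  -7.1624   0.0015 -57.9314 -47.5666]
shift [-0.2461  0.6123 -0.0794]
```

```bash

python3 -m handwheel '[[[0,0,0,0,0,0,0.02],[0,0,0,0,0,0,0.02],[0,0,0,0,0,0,0.02],[0,0,0,0,0,-0.01,0.02],[0,0,0,0,0,-0.03,0.02],[0,0,0,0,0,-0.04,0.02],[0,0,0,0,0,-0.03,0.02]]]'
python3 -m handwheel '[[[0,0,0,-0.0176,0.0437,0,0.02],[0,0,0,-0.0176,0.0437,0,0.02],[0,0,0,-0.0176,0.0437,0,0.02],[0,0,0,-0.0176,0.0437,0,0.02],[0,0,0,-0.0176,0.0437,0,0.02],[0,0,0,-0.0176,0.0437,0,0.02],[0,0,0,-0.0176,0.0437,0,0.02],[0,0,0,-0.0176,0.0437,0,0.02],[0,0,0,-0.0176,0.0437,0,0.02],[0,0,0,-0.0176,0.0437,0,0.02],[0,0,0,-0.0176,0.0437,0,0.02],[0,0,0,-0.0176,0.0437,0,0.02]]]' | grep -E "width|_force"
python3 d.py 0.504 0.297 0.06
```

```text
time_s: 3.1
tcp_pos: [0.4986, -0.3633, 0.2556]
ee_rot: [[-0.931, -0.365, 0.002], [-0.365, 0.931, -0.002], [-0.001, -0.002, -1.0]]
wrist_force: [0.8, -0.2, 0.0]
gripper_width: 0.458
gripper_force: 30.0
wrist_force: [0.1, 0.1, 0.2]
gripper_width: 0.457
gripper_force: 30.0
t 4.3 p [0.5032 0.2044 0.2535] F [0.1331 0.1277 0.2299] w 39.8 gf 29.997891099192202 q [  39.2208   12.7917   -8.2641    0.0092  -68.8786 -107.8095]
shift [-0.0343  0.0859  0.1936]
```

```bash

python3 -m handwheel '[[[0,0,0,-0.017,0.043,0,0.02],[0,0,0,-0.017,0.043,0,0.02],[0,0,0,0,0,0.04,0.02],[0,0,0,0,0,0.045,0.02],[0,0,0,0,0,0.045,0.02],[0,0,0,0,0,0.045,0.02],[0,0,0,0,0,0.03,0.02],[0,0,0,0,0,0,0.06],[0,0,0,0,0,0,0.06],[0,0,0,0,0,0,0.06],[0,0,0,0,0,0,0.06],[0,0,0,0,0,0,0.06]]]'
python3 -m handwheel '[[[0,0,0,0,0,-0.03,0.06],[0,0,0,0,0,-0.04,0.087],[0,0,0,0,0,-0.045,0.087],[0,0,0,0,0,-0.045,0.087],[0,0,0,0,0,-0.04,0.087],[0,0,0,0,0,0,0.087]]]' | grep -E "pos|width|_force"
python3 - <<'E'
from h import *
a=cams.capture('top')[:,:,::-1]; w=cams.capture('wrist')[:,:,::-1]
cv2.imwrite('pics/off.png',np.hstack([cv2.resize(a[170:270,100:300],(400,200)),cv2.resize(w,(400,300))[:200]]))
E
python3 d.py 0.504 0.297 0.25
```

```text
time_s: 5.5
tcp_pos: [0.5046, 0.2956, 0.0494]
ee_rot: [[-0.931, -0.365, 0.002], [-0.365, 0.931, 0.002], [-0.003, 0.001, -1.0]]
wrist_force: [-0.4, 0.4, -0.3]
gripper_width: 0.678
gripper_force: 0.0
tcp_pos: [0.5066, 0.2967, 0.256]
wrist_force: [1.8, 0.5, 0.6]
gripper_width: 0.983
gripper_force: 0.0
t 6.2 p [0.5039 0.2952 0.2494] F [-0.1616 -1.3464 -1.3531] w 86.5 gf 0.0 q [  46.2279   16.927    -3.1857   -0.0287  -69.6618 -114.8301]
shift [-0.0008  0.0017 -0.0005]
```

View pics/off.png

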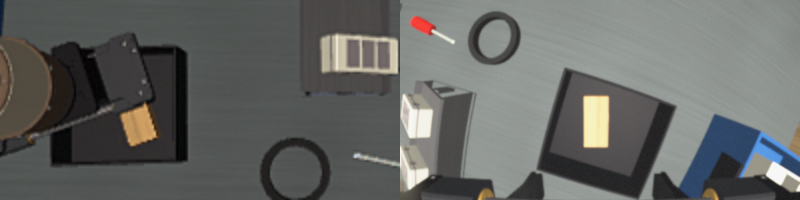

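The top crop (140,122) and the wrist view both show the offcut lying flat in the bin. Next: over to case A.

```bash
python3 d.py 0.586 -0.11 0.28 181.5 -0.6
```

```text
t 6.2 p [0.5039 0.2952 0.2494] F [-0.1616 -1.3464 -1.3531] w 86.5 gf 0.0 q [  46.2279   16.927    -3.1857   -0.0287  -69.6618 -114.8301]
shift [ 0.0712 -0.4072 -0.0316]
turn/6 [ -3.5016  -4.9481 -11.3114]
shift after turn [ 0.3188 -0.0715 -0.2551]
```

```bash

python3 -m handwheel '[[[0,0,0,0.0079,-0.0452,-0.0035,0.087],[0,0,0,0.0079,-0.0452,-0.0035,0.087],[0,0,0,0.0079,-0.0452,-0.0035,0.087],[0,0,0,0.0079,-0.0452,-0.0035,0.087],[0,0,0,0.0079,-0.0452,-0.0035,0.087],[0,0,0,0.0079,-0.0452,-0.0035,0.087],[0,0,0,0.0079,-0.0452,-0.0035,0.087],[0,0,0,0.0079,-0.0452,-0.0035,0.087],[0,0,0,0.0079,-0.0452,-0.0035,0.087]]]' | grep pos
python3 -m handwheel '[[[-0.35,-0.495,-1.131,0,0,0,0.087],[-0.35,-0.495,-1.131,0,0,0,0.087],[-0.35,-0.495,-1.131,0,0,0,0.087],[-0.35,-0.495,-1.131,0,0,0,0.087],[-0.35,-0.495,-1.131,0,0,0,0.087],[-0.35,-0.495,-1.131,0,0,0,0.087],[-0.35,-0.495,-1.131,0,0,0,0.087],[-0.35,-0.495,-1.131,0,0,0,0.087],[-0.35,-0.495,-1.131,0,0,0,0.087],[-0.35,-0.495,-1.131,0,0,0,0.087],[0,0,0,0,0,0,0.087]]]' | grep -E "pos|rot"
python3 d.py 0.586 -0.08 0.1655 181.5 -0.6
```

```text
tcp_pos: [0.5854, -0.1116, 0.2776]
tcp_pos: [0.5859, -0.1107, 0.2758]
ee_rot: [[0.015, -1.0, -0.02], [-0.826, -0.024, 0.564], [-0.564, 0.008, -0.826]]
t 8.2 p [ 0.5859 -0.1107  0.2758] F [ 0.3008  0.2861 -1.1221] w 87.0 gf 0.0 q [-13.785   24.7916  16.7967 -32.8907 -92.1397  16.7416]
shift [ 0.0369 -0.0017  0.1083]
turn/6 [ 0.0495 -0.0078 -0.0616]
shift after turn [ 0.037  -0.0009  0.1083]
```

Go to pre-grasp and take one close look with the wrist camera.

```bash

python3 -m handwheel '[[[0,0,0,0.013,-0.0005,0.036,0.087],[0,0,0,0.012,-0.0005,0.036,0.087],[0,0,0,0.012,-0.0005,0.036,0.087],[0.05,0,-0.06,0,0,0,0.087],[0,0,0,0,0,0,0.087]]]' | grep pos
cat >> h.py <<'E'
def wray(s,uv):
    c=cams.get_calibration('wrist'); K=np.array(c['camera_matrix']); T=np.array(c['T_tool_cam'])
    v=np.array([(uv[0]-K[0,2])/K[0,0],(uv[1]-K[1,2])/K[1,1]]); th=np.linalg.norm(v)
    d=np.r_[v/th*np.sin(th),np.cos(th)]; R=np.array(s['ee_rot']); return R@T[:3,3]+s['tcp_pos'], R@T[:3,:3]@d
def wproj(s,P):
    c=cams.get_calibration('wrist'); K=np.array(c['camera_matrix']); T=np.array(c['T_tool_cam']); R=np.array(s['ee_rot'])
    q=T[:3,:3].T@(R.T@(np.array(P)-s['tcp_pos'])-T[:3,3]); rho=np.hypot(q[0],q[1]); th=np.arctan2(rho,q[2])
    return K[:2,2]+K[0,0]*th*q[:2]/rho
E
python3 - <<'E'
from h import *
import pickle
s=r.sense(); pickle.dump(s,open('s1.pkl','wb')); im=cams.capture('wrist')[:,:,::-1].copy()
n=np.array([.015,-.565,.825]); l=np.array([.015,.825,.565]);w=np.cross(n,l); w/=np.linalg.norm(w); print(w)
for L in ([.5843,-.0346,.0995],[.6925,-.0307,.0994]):
    for a,b in((1,1),(1,-1),(-1,1),(-1,-1)):
        p=wproj(s,np.array(L)+a*.0525*l+b*.025*w); print(L[0],a,b,p.round(1)); cv2.circle(im,tuple(int(x) for x in p.round()),2,(0,0,255),-1)
cv2.imwrite('pics/w1.png',cv2.resize(im,None,fx=1.5,fy=1.5))
E
```

```text
tcp_pos: [0.5862, -0.0797, 0.1691]
[-0.99977504  0.00389971  0.02084844]
0.5843 1 1 [279.5 247.4]
0.5843 1 -1 [225.7 245.4]
0.5843 -1 1 [287.7 132.9]
0.5843 -1 -1 [227.4 130.4]
0.6925 1 1 [165.7 245.8]
0.6925 1 -1 [118.9 241.7]
0.6925 -1 1 [160.3 134.9]
0.6925 -1 -1 [109.2 135.3]
```

View pics/w1.png

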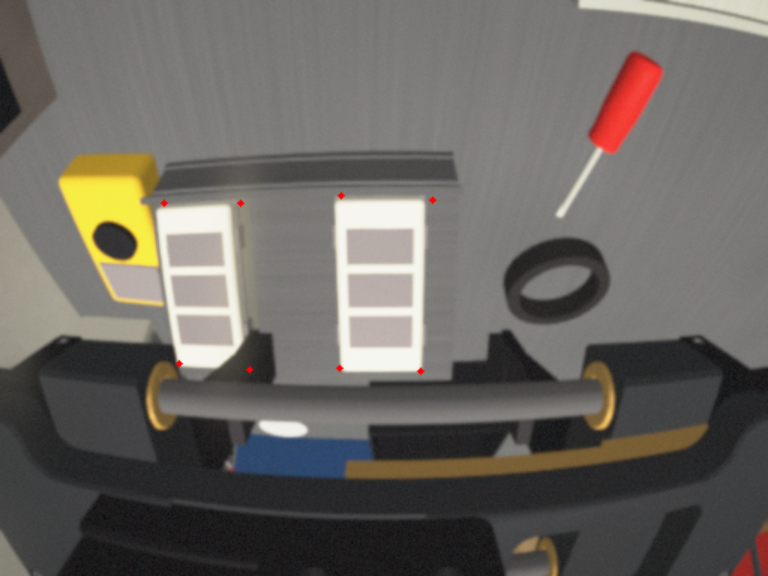

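The projected corners match the lids within about 5 px. In 1.5x pixels the real lid A spans (336,200) to (421,371), and A and B sit 2–3 mm further in +x than measured. Descending on A.

```bash
python3 d.py 0.5855 -0.0167 0.0735 181.5 -0.6
```

```text
t 8.75 p [ 0.5872 -0.0802  0.1706] F [-0.0856 -1.6196  0.8283] w 87.0 gf 0.0 q [-11.1852  28.0991   7.0695 -33.8964 -79.2269  22.514 ]
shift [0.0018 0.0006 0.116 ]
turn/6 [-0.0481 -0.0487  0.0557]
shift after turn [0.0024 0.     0.116 ]
```

```bash

python3 -m handwheel '[[[0,0,0,0.001,0,0.03,0.087],[0,0,0,0.001,0,0.03,0.087],[0,0,0,0,0,0.025,0.087],[0,0,0,0,0,0.015,0.087],[0,0,0,0,0,0,0.087],[0,0,0,0,0,0,0.087]]]' | grep -E 'pos|_force'
python3 d.py 0.5855 -0.0167 0.0735 181.5 -0.6
```

```text
tcp_pos: [0.5866, -0.0259, 0.0867]
wrist_force: [0.1, -0.4, 1.0]
gripper_force: 0.0
t 9.35 p [ 0.5866 -0.0259  0.0867] F [ 0.0935 -0.4352  1.0274] w 87.1 gf 0.0 q [ -6.6592  31.7609   0.4982 -36.7059 -68.5127  25.2733]
shift [-0.0002  0.001   0.0161]
turn/6 [-0.0538 -0.0417  0.0644]
shift after turn [-0.0001  0.0009  0.0161]
```

```bash

python3 -m handwheel '[[[0,0,0,0,0.001,0.01,0.087],[0,0,0,0,0,0.005,0.087],[0,0,0,0,0,0,0.03],[0,0,0,0,0,0,0.03],[0,0,0,0,0,0,0.03],[0,0,0,0,0,0,0.03],[0,0,0,0,0,0,0.03],[0,0,0,0,0,0,0.03],[0,0,0,0,0,0,0.03],[0,0,0,0,0,0,0.03],[0,0,0,0,0,0,0.03]]]'
python3 -m handwheel '[[[0,0,0,0,0,-0.01,0.03],[0,0,0,0,0,-0.02,0.03],[0,0,0,0,0,-0.03,0.03],[0,0,0,0,0,-0.03,0.03],[0,0,0,0,0,-0.03,0.03],[0,0,0,0,0,-0.03,0.03],[0,0,0,0,0,0,0.03],[0,0,0,0,0,0,0.03],[0,0,0,0,0,0,0.03]]]'
python3 d.py 0.475 -0.328 0.27 98.8
```

```text
time_s: 10.45
tcp_pos: [0.5845, -0.0168, 0.0728]
ee_rot: [[0.027, -1.0, -0.011], [-0.827, -0.028, 0.562], [-0.562, -0.006, -0.827]]
wrist_force: [1.1, 0.2, -0.6]
gripper_width: 0.57
gripper_force: 29.9
time_s: 11.35
tcp_pos: [0.5847, -0.1002, 0.1949]
ee_rot: [[0.024, -1.0, -0.015], [-0.826, -0.028, 0.563], [-0.564, -0.002, -0.826]]
wrist_force: [-0.3, 0.6, -5.2]
gripper_width: 0.57
gripper_force: 29.9
t 11.35 p [ 0.5847 -0.1002  0.1949] F [-0.3148  0.6081 -5.1554] w 49.6 gf 29.90724553350958 q [-12.9833  27.5414   9.6115 -33.3421 -83.0962  22.046 ]
shift [ 0.1431  0.116  -0.1887]
turn/6 [ 4.1116  4.6849 13.3646]
shift after turn [ 0.1433 -0.2083 -0.0751]
```

```bash

python3 -m handwheel '[[[0,0,0,0.0233,0.0157,-0.0341,0.03],[0,0,0,0.0233,0.0157,-0.0341,0.03],[0,0,0,0.0233,0.0157,-0.0341,0.03],[0,0,0,0.0233,0.0157,-0.0341,0.03],[0,0,0,0.0233,0.0157,-0.0341,0.03],[0,0,0,0.0233,0.0157,-0.0341,0.03],[0,0,0,0.0233,0.0157,-0.0341,0.03]]]' | grep pos
python3 -m handwheel '[[[0.374,0.426,1.215,0,0,0,0.03],[0.374,0.426,1.215,0,0,0,0.03],[0.374,0.426,1.215,0,0,0,0.03],[0.374,0.426,1.215,0,0,0,0.03],[0.374,0.426,1.215,0,0,0,0.03],[0.374,0.426,1.215,0,0,0,0.03],[0.374,0.426,1.215,0,0,0,0.03],[0.374,0.426,1.215,0,0,0,0.03],[0.374,0.426,1.215,0,0,0,0.03],[0.374,0.426,1.215,0,0,0,0.03],[0.374,0.426,1.215,0,0,0,0.03],[0,0,0,0,0,0,0.03]]]' | grep -E "pos|rot|force"
python3 d.py 0.482 -0.3725 0.17 98.8
```

```text
tcp_pos: [0.4827, -0.3735, 0.3007]
tcp_pos: [0.4831, -0.3703, 0.2992]
ee_rot: [[-0.988, -0.156, -0.001], [-0.156, 0.988, 0.002], [0.0, 0.002, -1.0]]
wrist_force: [-0.3, -0.2, -5.4]
gripper_force: 29.9
t 13.25 p [ 0.4831 -0.3703  0.2992] F [-0.2515 -0.2135 -5.4199] w 49.7 gf 29.909651964288173 q [-22.2946  18.1737   5.6513  -0.0917 -77.5541 -58.6979]
shift [ 0.0014 -0.0023  0.1292]
turn/6 [ 0.0194 -0.0032  0.0313]
shift after turn [ 0.0015 -0.002   0.1292]
```

```bash

python3 -m handwheel '[[[0,0,0,0.0007,-0.001,0.035,0.03],[0,0,0,0.0007,-0.001,0.035,0.03],[0,0,0,0,0,0.03,0.03],[0,0,0,0,0,0.02,0.03],[0,0,0,0,0,0,0.03],[0,0,0,0,0,0,0.03]]]' | grep -E "pos|wrist"
python3 - <<'E'
from h import *
w=cams.capture('wrist')[:,:,::-1]; a=cams.capture('scene')[:,:,::-1]
cv2.imwrite('pics/pl.png',np.hstack([cv2.resize(a[60:160,160:293],(400,300),interpolation=cv2.INTER_CUBIC),cv2.resize(w,(400,300))]))
E
```

```text
tcp_pos: [0.4826, -0.3756, 0.1816]
wrist_force: [0.5, -0.4, -4.1]
```

View pics/pl.png

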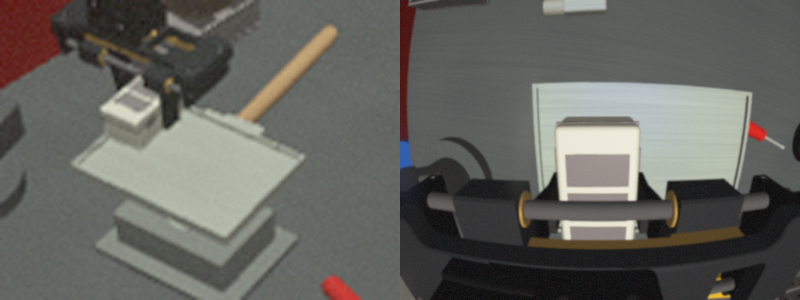

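The case hangs level above the tray's -y half, and the wrist view puts its lid at (597,180) between the tray's side rims. Lowering gently while watching the force.

```bash

python3 -m handwheel '[[[0,0,0,0,0,0.015,0.03],[0,0,0,0,0,0.01,0.03],[0,0,0,0,0,0.005,0.03],[0,0,0,0,0,0.003,0.03],[0,0,0,0,0,0,0.03],[0,0,0,0,0,0,0.03]]]' | grep -E "pos|wrist"
python3 -m handwheel '[[[0,0,0,0,0,0.003,0.03],[0,0,0,0,0,0.003,0.03],[0,0,0,0,0,0.003,0.03],[0,0,0,0,0,0.003,0.03],[0,0,0,0,0,0.003,0.03],[0,0,0,0,0,0,0.03],[0,0,0,0,0,0,0.03],[0,0,0,0,0,0,0.03]]]' | grep -E "pos|wrist"
python3 d.py 0.482 -0.3725 0.125 98.8
```

```text
tcp_pos: [0.483, -0.3758, 0.1494]
wrist_force: [-0.7, -0.3, -5.0]
tcp_pos: [0.4829, -0.3756, 0.134]
wrist_force: [0.2, 2.0, -2.6]
t 15.35 p [ 0.4829 -0.3756  0.134 ] F [ 0.15    2.0023 -2.6469] w 50.2 gf 29.897339361582453 q [-22.7317  24.8406  -8.6586   0.0098 -56.2336 -58.4791]
shift [0.0004 0.0032 0.009 ]
turn/6 [-0.0244  0.0372 -0.0009]
shift after turn [0.0004 0.0032 0.009 ]
```

```bash

python3 -m handwheel '[[[0,0,0,0,0,0.003,0.03],[0,0,0,0,0,0.003,0.03],[0,0,0,0,0,0.003,0.03],[0,0,0,0,0,0.003,0.03],[0,0,0,0,0,0.002,0.03],[0,0,0,0,0,0,0.03],[0,0,0,0,0,0,0.03],[0,0,0,0,0,0,0.03]]]' | grep -E "pos|wrist"
```

```text
tcp_pos: [0.483, -0.3757, 0.12]
wrist_force: [0.3, 1.2, -0.3]
```

```bash

python3 -m handwheel '[[[0,0,0,0,0,0,0.066],[0,0,0,0,0,0,0.066],[0,0,0,0,0,0,0.066],[0,0,0,0,0,0,0.066],[0,0,0,0,0,0,0.066],[0,0,0,0,0,-0.01,0.066],[0,0,0,0,0,-0.03,0.066],[0,0,0,0,0,-0.04,0.066],[0,0,0,0,0,-0.045,0.087],[0,0,0,0,0,-0.045,0.087],[0,0,0,0,0,0,0.087]]]' | grep -E "pos|wrist|width"
python3 - <<'E'
from h import *
snap('top','t1',(310,190,450,290),4)
E
python3 d.py 0.696 -0.11 0.28 181.5 -0.6
```

```text
tcp_pos: [0.4846, -0.3775, 0.2992]
wrist_force: [-0.2, -0.2, -0.1]
gripper_width: 0.941
t 17.3 p [ 0.4835 -0.3762  0.2951] F [ 0.3741  0.4124 -0.3153] w 83.8 gf 0.0 q [-22.7353  18.17     5.0241   0.0614 -76.0334 -58.4781]
shift [-0.2505  0.2307  0.0161]
turn/6 [ -4.266   -4.6544 -13.2904]
shift after turn [-0.2065 -0.2194  0.1596]
```

View pics/t1.png

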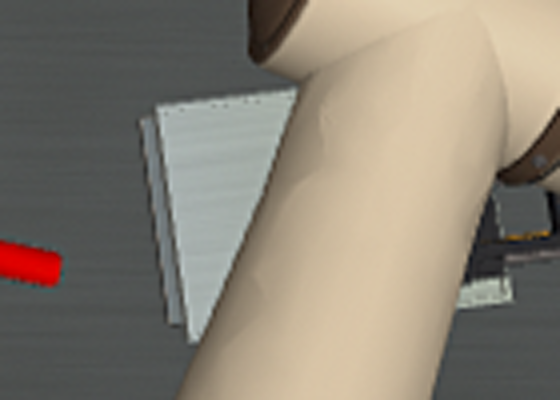

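The arm hides most of the tray in this view, with only its free +y half visible at (220,200). I'll check it later from the scene camera and go to B now.

```bash

python3 -m handwheel '[[[0,0,0,-0.0313,0.0288,0.002,0.087],[0,0,0,-0.0313,0.0288,0.002,0.087],[0,0,0,-0.0313,0.0288,0.002,0.087],[0,0,0,-0.0313,0.0288,0.002,0.087],[0,0,0,-0.0313,0.0288,0.002,0.087],[0,0,0,-0.0313,0.0288,0.002,0.087],[0,0,0,-0.0313,0.0288,0.002,0.087],[0,0,0,-0.0313,0.0288,0.002,0.087]]]' | grep pos
python3 -m handwheel '[[[-0.388,-0.423,-1.208,0,0,0,0.087],[-0.388,-0.423,-1.208,0,0,0,0.087],[-0.388,-0.423,-1.208,0,0,0,0.087],[-0.388,-0.423,-1.208,0,0,0,0.087],[-0.388,-0.423,-1.208,0,0,0,0.087],[-0.388,-0.423,-1.208,0,0,0,0.087],[-0.388,-0.423,-1.208,0,0,0,0.087],[-0.388,-0.423,-1.208,0,0,0,0.087],[-0.388,-0.423,-1.208,0,0,0,0.087],[-0.388,-0.423,-1.208,0,0,0,0.087],[-0.388,-0.423,-1.208,0,0,0,0.087],[0,0,0,0,0,0,0.087]]]' | grep -E "pos|rot"
python3 - <<'E'
from h import *
snap('scene','s2',(160,60,293,160),4)
E
python3 d.py 0.697 -0.077 0.165 181.5 -0.6
```

```text
tcp_pos: [0.6949, -0.1078, 0.2734]
tcp_pos: [0.6946, -0.1105, 0.2712]
ee_rot: [[0.012, -1.0, -0.025], [-0.822, -0.024, 0.57], [-0.57, 0.013, -0.822]]
t 19.35 p [ 0.6944 -0.11    0.272 ] F [-0.3104  0.3577 -0.1161] w 87.1 gf 0.0 q [-11.9454  35.1947  33.9136 -33.7432 -97.0232  11.2453]
shift [ 0.0337 -0.0047  0.1068]
turn/6 [ 0.0828  0.0492 -0.1014]
shift after turn [ 0.0332 -0.0034  0.107 ]
```

View pics/s2.png

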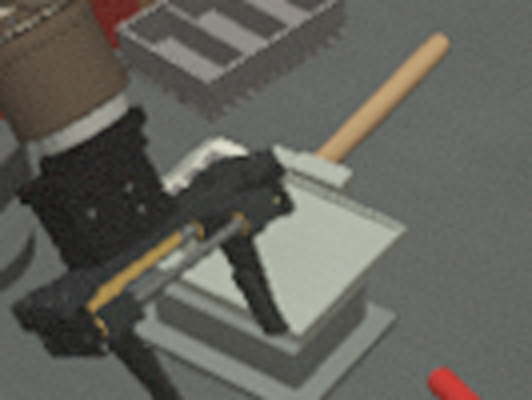

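Case A sits on the sunken tray at about (215,160), partly hidden behind the gripper. Down to B.

```bash

python3 -m handwheel '[[[0.08,0.05,-0.1,0.011,-0.0015,0.035,0.087],[0,0,0,0.011,-0.001,0.036,0.087],[0,0,0,0.011,-0.001,0.036,0.087],[0,0,0,0,0,0.03,0.087],[0,0,0,0,0,0.03,0.087],[0,0,0,0,0,0.02,0.087],[0,0,0,0,0,0,0.087],[0,0,0,0,0,0,0.087]]]' | grep -E 'pos|wrist'
python3 d.py 0.6955 -0.0128 0.0735 181.5 -0.6
```

```text
tcp_pos: [0.696, -0.0307, 0.102]
wrist_force: [-0.1, -0.3, 0.0]
t 20.15 p [ 0.696  -0.0307  0.102 ] F [-0.1043 -0.2973  0.0392] w 87.3 gf 0.0 q [ -5.8644  39.4843  17.7963 -35.1332 -76.1393  18.7077]
shift [0.0012 0.     0.0337]
turn/6 [-0.0131 -0.0168  0.0503]
shift after turn [ 0.0013 -0.      0.0337]
```

```bash

python3 -m handwheel '[[[0,0,0,0.001,0,0.018,0.087],[0,0,0,0,0,0.01,0.087],[0,0,0,0,0,0.005,0.087],[0,0,0,0,0,0,0.03],[0,0,0,0,0,0,0.03],[0,0,0,0,0,0,0.03],[0,0,0,0,0,0,0.03],[0,0,0,0,0,0,0.03],[0,0,0,0,0,0,0.03],[0,0,0,0,0,0,0.03],[0,0,0,0,0,0,0.03],[0,0,0,0,0,0,0.03]]]'
python3 -m handwheel '[[[0,0,0,0,0,-0.01,0.03],[0,0,0,0,0,-0.02,0.03],[0,0,0,0,0,-0.03,0.03],[0,0,0,0,0,-0.03,0.03],[0,0,0,0,0,-0.03,0.03],[0,0,0,0,0,-0.03,0.03],[0,0,0,0,0,0,0.03],[0,0,0,0,0,0,0.03]]]'
python3 d.py 0.468 -0.281 0.30 98.8
```

```text
time_s: 21.35
tcp_pos: [0.6947, -0.0131, 0.0738]
ee_rot: [[0.027, -1.0, -0.015], [-0.825, -0.031, 0.564], [-0.565, -0.002, -0.825]]
wrist_force: [-3.7, -0.4, 3.6]
gripper_width: 0.574
gripper_force: 30.0
time_s: 22.15
tcp_pos: [0.6979, -0.0981, 0.1967]
ee_rot: [[0.026, -1.0, -0.012], [-0.825, -0.028, 0.565], [-0.565, -0.005, -0.825]]
wrist_force: [-0.1, 1.1, -5.8]
gripper_width: 0.572
gripper_force: 30.0
t 22.15 p [ 0.6979 -0.0981  0.1967] F [-0.1041  1.1053 -5.7625] w 49.7 gf 29.961080604989547 q [-10.9258  37.0868  26.8809 -33.5306 -88.3045  16.1834]
shift [ 0.0867  0.2344 -0.1858]
turn/6 [ 4.0952  4.7186 13.3641]
shift after turn [ 0.2552 -0.1456 -0.1033]
```

```bash

python3 -m handwheel '[[[0,0,0,0.0124,0.0335,-0.0265,0.03],[0,0,0,0.0124,0.0335,-0.0265,0.03],[0,0,0,0.0124,0.0335,-0.0265,0.03],[0,0,0,0.0124,0.0335,-0.0265,0.03],[0,0,0,0.0124,0.0335,-0.0265,0.03],[0,0,0,0.0124,0.0335,-0.0265,0.03],[0,0,0,0.0124,0.0335,-0.0265,0.03]]]' | grep pos
python3 -m handwheel '[[[0.372,0.429,1.215,0,0,0,0.03],[0.372,0.429,1.215,0,0,0,0.03],[0.372,0.429,1.215,0,0,0,0.03],[0.372,0.429,1.215,0,0,0,0.03],[0.372,0.429,1.215,0,0,0,0.03],[0.372,0.429,1.215,0,0,0,0.03],[0.372,0.429,1.215,0,0,0,0.03],[0.372,0.429,1.215,0,0,0,0.03],[0.372,0.429,1.215,0,0,0,0.03],[0.372,0.429,1.215,0,0,0,0.03],[0.372,0.429,1.215,0,0,0,0.03],[0,0,0,0,0,0,0.03]]]' | grep -E "pos|rot|wrist"
python3 - <<'E'
from h import *
w=cams.capture('wrist')[:,:,::-1]; a=cams.capture('scene')[:,:,::-1]
cv2.imwrite('pics/pl2.png',np.hstack([cv2.resize(a[60:160,160:293],(400,300),interpolation=cv2.INTER_CUBIC),cv2.resize(w,(400,300))]))
E
python3 d.py 0.468 -0.281 0.17 98.8
```

```text
tcp_pos: [0.4669, -0.2807, 0.2992]
tcp_pos: [0.4678, -0.2784, 0.2978]
ee_rot: [[-0.987, -0.158, -0.005], [-0.158, 0.987, 0.003], [0.005, 0.003, -1.0]]
wrist_force: [0.0, -0.7, -5.2]
t 24.15 p [ 0.4678 -0.2796  0.2988] F [-0.4402 -0.7912 -4.3231] w 49.5 gf 29.961323655734304 q [-13.8881  11.7085  -3.1417  -0.1262 -75.3374 -66.9366]
shift [-0.0002 -0.0018  0.1288]
turn/6 [ 0.0309 -0.0209  0.0572]
shift after turn [ 0.     -0.0014  0.1288]
```

View pics/pl2.png

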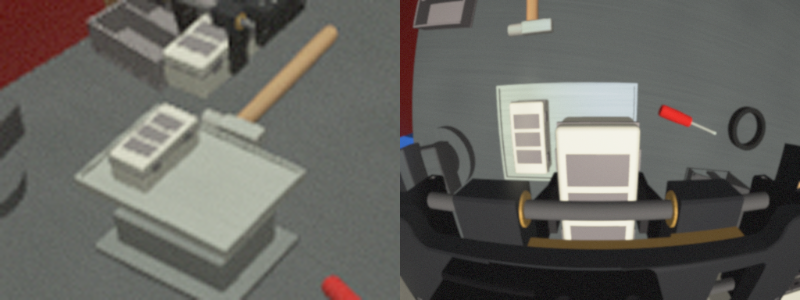

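Case A lies flat at (155,145) in the scene crop, and B hangs level over the free half of the tray. Lowering B.

```bash

python3 -m handwheel '[[[0.03,-0.02,0.05,0,-0.0015,0.035,0.03],[0,0,0,0,0,0.04,0.03],[0,0,0,0,0,0.035,0.03],[0,0,0,0,0,0.025,0.03],[0,0,0,0,0,0.015,0.03],[0,0,0,0,0,0.01,0.03],[0,0,0,0,0,0.005,0.03],[0,0,0,0,0,0,0.03],[0,0,0,0,0,0,0.03]]]' | grep -E "pos|rot|wrist"
python3 -m handwheel '[[[0,0,0,0,0,0.003,0.03],[0,0,0,0,0,0.003,0.03],[0,0,0,0,0,0.003,0.03],[0,0,0,0,0,0.003,0.03],[0,0,0,0,0,0.003,0.03],[0,0,0,0,0,0.003,0.03],[0,0,0,0,0,0,0.03],[0,0,0,0,0,0,0.03],[0,0,0,0,0,0,0.03]]]' | grep -E "pos|wrist"
```

```text
tcp_pos: [0.469, -0.2831, 0.1364]
ee_rot: [[-0.989, -0.15, 0.003], [-0.15, 0.989, -0.004], [-0.003, -0.004, -1.0]]
wrist_force: [0.4, -0.3, -4.1]
tcp_pos: [0.4683, -0.2829, 0.1176]
wrist_force: [-1.1, 0.0, -4.0]
```

```bash

python3 -m handwheel '[[[0,0,0,0,0,0.003,0.03],[0,0,0,0,0,0.003,0.03],[0,0,0,0,0,0.003,0.03],[0,0,0,0,0,0.003,0.03],[0,0,0,0,0,0.003,0.03],[0,0,0,0,0,0,0.03],[0,0,0,0,0,0,0.03],[0,0,0,0,0,0,0.03]]]' | grep -E "pos|wrist"
```

```text
tcp_pos: [0.4686, -0.283, 0.1027]
wrist_force: [0.2, -0.4, -1.6]
```

```bash

python3 -m handwheel '[[[0,0,0,0,0,0.003,0.03],[0,0,0,0,0,0.003,0.03],[0,0,0,0,0,0.003,0.03],[0,0,0,0,0,0.001,0.03],[0,0,0,0,0,0,0.03],[0,0,0,0,0,0,0.03],[0,0,0,0,0,0,0.03]]]' | grep -E "pos|wrist"
```

```text
tcp_pos: [0.4686, -0.283, 0.0927]
wrist_force: [-0.6, -0.5, 0.5]
```

Weight is carried; release, retract, and check.

```bash

python3 -m handwheel '[[[0,0,0,0,0,0,0.066],[0,0,0,0,0,0,0.066],[0,0,0,0,0,0,0.066],[0,0,0,0,0,0,0.066],[0,0,0,0,0,0,0.066],[0,0,0,0,0,-0.01,0.066],[0,0,0,0,0,-0.03,0.066],[0,0,0,0,0,-0.04,0.066],[0,0,0,0,0,-0.045,0.066],[0,0,0,0,0,-0.045,0.066],[0,0,0,0,0,-0.045,0.066],[0,0,0,0,0,0,0.066]]]' | grep -E "pos|wrist|width"
python3 -m handwheel '[[[0,0,0,0,0.04,0,0.066],[0,0,0,0,0.045,0,0.066],[0,0,0,0,0.045,0,0.066],[0,0,0,0,0.045,0,0.066],[0,0,0,0,0.04,0,0.066],[0,0,0,0,0,0,0.066],[0,0,0,0,0,0,0.066],[0,0,0,0,0,0,0.066],[0,0,0,0,0,0,0.066],[0,0,0,0,0,0,0.066]]]' | grep -E "pos|wrist"
python3 - <<'E'
from h import *
w=cams.capture('top')[:,:,::-1]; a=cams.capture('scene')[:,:,::-1]
cv2.imwrite('pics/end.png',np.vstack([np.hstack([cv2.resize(a[60:160,160:293],(400,300),interpolation=cv2.INTER_CUBIC),cv2.resize(w[190:290,320:453],(400,300),interpolation=cv2.INTER_CUBIC)]),np.hstack([cv2.resize(w,(400,300)),cv2.resize(a,(400,300))])]))
E
```

```text
tcp_pos: [0.4707, -0.2839, 0.3163]
wrist_force: [0.3, -0.1, 0.0]
gripper_width: 0.757
tcp_pos: [0.4359, -0.0706, 0.3066]
wrist_force: [-1.0, -0.1, -0.9]
```

View pics/end.png

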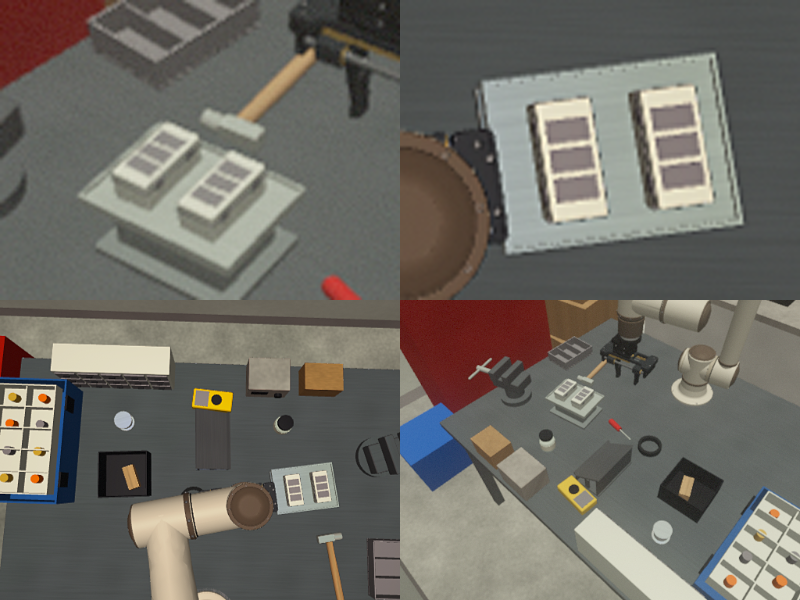

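Both cases lie flat side by side on the sunken tray, at (155,160) and (222,190) in the scene crop. The offcut is in the bin, and the other things look undisturbed.

```bash
python3 -c "
from station import r; print(r.finish_job())"
```

```text
the job is handed in; nothing more can be done
None
```

The job is handed in: the last pictures showed the offcut in the black bin, both white cases flat and lid up side by side on the sunken tray, and the other things where they were; the hand-in gave no verdict.

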